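Pick over the tipping tray and fill the tub at the packing chute

ROBOT

A 6-joint arm with a two-finger parallel gripper is mounted at the origin on the work surface. World frame = base frame: x ahead of the robot, y to its left, z up, the work surface at z = 0. Lengths are in m, angles in degrees, forces in N, time in s.
With the tool pointing down it reaches from about 0.4 to 0.825 m from the base axis. Payload 7 kg.
Tool frame: the origin (TCP) lies on the centre line of the jaws, within the pads' length; the fingertips stand 19 mm ahead of it and the grasp point (between the pads) is the TCP (r.tip_extent is the distance from the TCP to the fingertips, in m); z points along the fingers, y is the line along which they close (so a half turn about z gives the same grasp; the last joint's range is limited). The gripper opens to 88 mm and grips with 3 to 60 N. Pads are 19 mm wide; open, the fingers measure 130 mm over their backs; the gripper's body (78 mm by 193 mm) begins 47 mm behind the grasp point.
Start: joints at [81.366, 20.546, 0.682, 0, -70.136, -16.507], TCP at [0.287, 0.611, 0.246] pointing down, gripper open.
Joint ranges: [-176.03, 176.03], [-82.01, 121.73], [-58.28, 71.71], [-173.87, 95.51], [-174.79, -0.11], [-173.66, 173.66]. Speed limits (degrees/s): [136.94, 136.94, 172.46, 180, 180, 180].

INTERFACE

Orientations are given as [roll, pitch, yaw] about the fixed x, y, z axes, in that order (R = Rz(yaw) Ry(pitch) Rx(roll)).
In Python, from plant import r gives the robot as it stands. The module is installed in compiled form; this text tells all that it offers.
- The arm moves only by the tool jog_arm, never from a script. Its argument "deltas" is a list that holds one entry, the list of rows, each a list of 5 numbers: the opening, from -1 (shut) to 1 (fully open), then the shift along the world's x, y, z in cm, then the turn about the world's z in rad. In form: [[[claw, dx, dy, dz, turn], ...]]. A call has 1 to 8 rows; each row shifts and turns the commanded pose from where the row before left it; what a row does not reach is not made up. A row lasts 1/8 s, in which the tool goes at most 62.5 mm and 10.7 degrees, less where a joint would pass 70% of its speed; a pose out of reach is approached as far as the arm can. A call with a gripper value outside its range is refused whole. The fingers move at their own pace and stop on an object; "force" is the grip in N (left out, the last holds). Time passes only in rows, so rows that do not move let the fingers close. It gives the time, the measured TCP pose, the force, the opening and the grip force at its end, in the units of the state.
- r.get_state(): the state, without advancing time (a new reading comes with each control period).
- r.capture(name): name is "scene" or "side" or "wrist"; returns the picture (480x640x3 uint8, blue, green, red); there is no depth.
- r.camera_info(name): a dict with "fx", "fy", "cx", "cy" (pixels), "k1" (the pictures are not rectified: a ray, as slopes to the right and down, at radius r is drawn at 1 + k1 r^2 times it, then the intrinsics apply), "view" (4x4, takes a point from world to camera coordinates). Camera axes: x right, y up, looking along -z (the intrinsics and any distortion apply to the point x, -y, -z); pixel columns grow to the right and rows downward; lengths in m; the calibration is good to about 2 mm. A picture is of the moment at which its call begins: read the wrist's pose just before it. camera_info takes no time and is no camera call; for the wrist camera it gives the pose at the moment of the call.
- r.close_job(): hands the job in; it is judged then, once.
The state is a dict: "time_s": time; "joints": joint angles; "qd": joint speeds; "joint_torque": joint torques, N m; "tcp_pos": TCP position; "eef_rot": TCP orientation; "contact_force": force on the tool from outside, world axes, zero at the start; "moment": the same for the moment, N m; "gripper_width": finger opening in m; "gripper_force": force on a finger pad.
Only numpy, scipy, OpenCV 4.12 (cv2) and the standard library are available. Lean on these libraries where they do the work, as an engineer would, in place of code of your own. Each camera call takes 0.05 s, during which the arm holds its last target. There are 200 camera calls.

TASK

Pack the half-round wooden blocks that lie on the packing station's tipping tray: first pick the square offcuts out from among them into the scrap crate, then lift the tray by its bar until every block has slid down into the chute, and lower it gently, all the way down. Next take the tub off the scale by its tall grip board and, holding it low under the chute, push its low front against the paddle so that the tailgate folds open and the tub catches all the blocks; draw it back so that the gate closes, and stand the full tub squarely in the middle of the scale pan. Any block lying loose on the bench goes into the tub too, at whatever point suits you; leave the vase, the glue bottle and the tape where they are.

Things in the scene. Friction and masses are not known exactly. Their poses are not given: they have to be found in the camera images.
- station: Fixed packing station, 190 mm wide (x). Origin on the bench below the tray hinge, mid width; y runs from the chute to the tray's free end. Steel chute, 160 mm wide inside, 44 mm walls, from the hinge down at 27 deg to its lip at y -140 mm, floor 119 mm high. Open below the chute from the lip to y -30 mm; posts at x +-70 mm behind. Wood slides on the steel from 14 to 20 deg.
- chute_lip (a point): Point on the tailgate's hinge axis at the chute lip, mid width, 115 mm above the bench (station frame 0, -140, 115 mm).
- gate (a joint): Tailgate at the chute lip (rad): 0 closed, 1.4 fully open (stop). One sprung piece: a 41 mm plate above the lip axis holds the parts; a 90 mm wide paddle hangs below it. Pushing the paddle inwards (station +y), 2 to 5 N, folds the plate out and down; let go, it shuts. Parts run out from about 1.1 rad.
- paddle (a point): Middle of the 10 mm rubber bumper along the paddle's lower edge, 80 mm from the axis. Gate closed, the paddle leans 30 deg outwards: bumper 46 mm above the bench, 40 mm outside the lip. Pushed by a tub held 5 to 20 mm above the bench, the gate is fully open when the tub's front face is 45 to 65 mm inside the lip (station +y of it).
- tray (a joint): Angle of the tipping tray about its hinge (rad): 0 down and level, resting on its bar; grows as the free (+y) end is lifted; stop at 0.65. It falls down if let go. The tray weighs 0.6 kg.
- tray_hinge (a point): Point on the tray's hinge axis (parallel to station x), mid width, 199 mm above the bench (station frame 0, 0, 199 mm).
- tray_bar (a point): Middle of the tray's handle bar: 12 mm round, 100 mm long, parallel to the hinge, 304 mm from it and (tray down) 22 mm above it; 40 mm clear between bar and tray end wall. The tray is 150 mm wide inside, 252 mm long, floor top 2 mm above the hinge axis, walls 32 mm high, open to the chute.
- scale: Fixed slim bench scale with a steel pan 216 x 190 mm, 22 mm high, and a grey display on its -x side. Origin on the bench below the pan's middle; y as the pan's 190 mm side.
- tub: Loose open plywood tub, 200 mm (its x) by 166 mm (its y) outside, floor 6 mm, walls 55 mm high and 8 mm thick; the end wall at -y is 12 mm thick and carries a 100 mm wide grip board that rises to 105 mm. The low front wall is at +y. 0.4 kg. Origin: centre of the underside.
- tub_grip (a point): Point to grip the tub: in the middle of the 12 mm thick grip board, 15 mm below its top edge (tub frame 0, -77, 90 mm). Fingers close along the tub's y.
- crate: Loose slatted scrap crate of darker wood, 130 (x) x 170 (y) x 70 mm high, walls 8 mm, on the bench on the robot's side of the tray. Origin: centre of the underside.
- vase: Bystander: turned wooden vase standing on the bench, 70 mm wide, 130 mm high.
- glue: Bystander: white glue bottle, 60 mm wide, 150 mm high.
- tape: Bystander: roll of tape lying on the bench, 90 mm wide, 22 mm high.
- block1: Half-round block of pale wood (a drilled pen stand, two dark holes in its rounded top), 64 mm long (x), 46 mm wide (y), 26 mm high, 40 g; flat ends; origin at the centre of its flat underside. Two to four of block1 to block4 are on the tray; an absent one reads None from the start.
- block2: Half-round block of pale wood (a drilled pen stand, two dark holes in its rounded top), 64 mm long (x), 46 mm wide (y), 26 mm high, 40 g; flat ends; origin at the centre of its flat underside. Two to four of block1 to block4 are on the tray; an absent one reads None from the start.
- block3: Half-round block of pale wood (a drilled pen stand, two dark holes in its rounded top), 64 mm long (x), 46 mm wide (y), 26 mm high, 40 g; flat ends; origin at the centre of its flat underside. Two to four of block1 to block4 are on the tray; an absent one reads None from the start.
- block4: Half-round block of pale wood (a drilled pen stand, two dark holes in its rounded top), 64 mm long (x), 46 mm wide (y), 26 mm high, 40 g; flat ends; origin at the centre of its flat underside. Two to four of block1 to block4 are on the tray; an absent one reads None from the start.
- block5: Half-round block like the others (64 x 46 x 26 mm, flat ends, origin at the centre of its flat underside) that lies loose on the bench between chute and scale. One or two of block5, block6 are there; an absent one reads None from the start.
- block6: Half-round block like the others (64 x 46 x 26 mm, flat ends, origin at the centre of its flat underside) that lies loose on the bench between chute and scale. One or two of block5, block6 are there; an absent one reads None from the start.
- offcut1: Square sawn offcut of the same pale wood, 66 mm long (x), 30 x 30 mm in section, 40 g; origin at the centre of its underside. Two to four lie among the blocks on the tray, long side across it; an absent one reads None from the start.
- offcut2: Square sawn offcut of the same pale wood, 66 mm long (x), 30 x 30 mm in section, 40 g; origin at the centre of its underside. Two to four lie among the blocks on the tray, long side across it; an absent one reads None from the start.
- offcut3: Square sawn offcut of the same pale wood, 66 mm long (x), 30 x 30 mm in section, 40 g; origin at the centre of its underside. Two to four lie among the blocks on the tray, long side across it; an absent one reads None from the start.
- offcut4: Square sawn offcut of the same pale wood, 66 mm long (x), 30 x 30 mm in section, 40 g; origin at the centre of its underside. Two to four lie among the blocks on the tray, long side across it; an absent one reads None from the start.

How it is judged:
By the outcome, as a careful person would: the job done as asked, in the order asked, and still so for the second after the job is handed in, with the robot touching nothing.
Of block1, block2, block3, block4 only 2 to 4 are there at a start; the rules pass over those that are not, and their reading is None.
Of block5, block6 only 1 to 2 are there at a start; the rules pass over those that are not, and their reading is None.
Of offcut1, offcut2, offcut3, offcut4 only 2 to 4 are there at a start; the rules pass over those that are not, and their reading is None.
At some moment in a run one of tub, crate may be knocked a few centimetres aside while the robot is not near it.
It also fails if it takes over 210 s, if anything falls off the work surface, if the arm or the gripper's body presses on something with over 40 N, if the wrist force passes 120 N, or if a joint passes its speed limit or range.

## Working session

There is one attempt and no reset: what is moved stays moved. The work goes in short steps, Python scripts to look and compute and a tool call to move; the robot and the scene stay as the last step left them, time stands still between calls to the robot, and variables do not carry over. Pictures are saved under pics/ and viewed, at most 14 in all, crops included, and the job is handed in when it is done.

Besides the shell and the picture viewer there is one more tool, called after ">>>" by a JSON object that holds its "api" and its "payload", one argument or row to a line. jog_arm: Moves the arm, as the interface text tells. Its arguments: {"type":"object","properties":{"deltas":{"type":"array"},"force":{"type":"number"}},"required":["deltas"]}

```bash
mkdir -p pics
python3 - <<'E'
from plant import r
import cv2
for n in("scene","side"):
    cv2.imwrite(f"pics/{n}0.png",r.capture(n)); c=r.camera_info(n); print(n,{k:(v if k!='view' else __import__('numpy').round(v,4).tolist()) for k,v in c.items()})
print(r.get_state(), r.tip_extent)
E
```

```text
scene {'fx': 590.736885027995, 'fy': 590.736885027995, 'cx': 326.61725181739484, 'cy': 238.05331647610063, 'k1': -0.08495464646397531, 'view': [[0.5599, 0.8284, -0.0177, -0.2689], [-0.6445, 0.4489, 0.619, 0.2677], [0.5207, -0.3352, 0.7852, -1.7151], [0.0, 0.0, 0.0, 1.0]]}
side {'fx': 607.8660679895103, 'fy': 607.8660679895103, 'cx': 319.135367600484, 'cy': 239.25307947269326, 'k1': -0.07723439185185088, 'view': [[0.9766, -0.2151, -0.0076, -0.527], [0.1746, 0.771, 0.6125, -0.1503], [-0.1259, -0.5995, 0.7904, -1.6222], [0.0, 0.0, 0.0, 1.0]]}
{'time_s': 0.1, 'joints': array([ 8.13664319e+01,  2.05876534e+01,  6.38591286e-01, -1.67306530e-02,
       -7.01356032e+01, -1.65074440e+01]), 'qd': array([-0.05165808,  0.00709209,  0.04342335,  0.03159187, -0.03224372,
       -0.01518935]), 'joint_torque': array([-1.03484264e-03, -5.84167099e+01,  2.93749702e+01,  7.01545939e+00,
        1.01423595e-02, -5.01058003e-05]), 'tcp_pos': array([0.28662015, 0.61067313, 0.2447126 ]), 'eef_rot': array([ 1.79914355e+02, -8.97847537e-03, -2.51467020e+01]), 'contact_force': array([ 0.30315024, -0.21860886,  0.0959602 ]), 'moment': array([-0.007185  , -0.00255074,  0.01806154]), 'gripper_force': 0.0, 'gripper_width': 0.08750283701549817} 0.019
```

View pics/scene0.png

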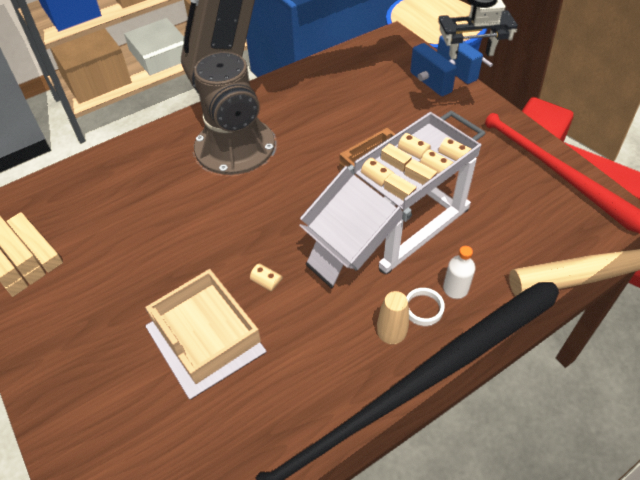

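View pics/side0.png

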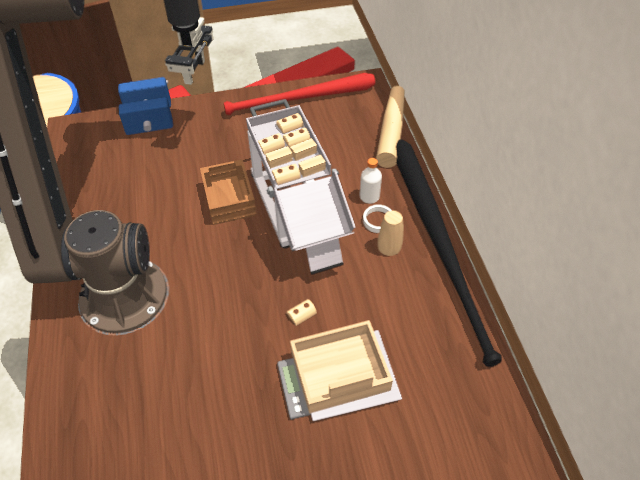

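The scene picture shows the tray with 4 drilled blocks and 3 offcuts (396,156), (420,170), (400,186). One loose block lies at (265,277), and the tub is on the scale at (205,320). I'll zoom in on the station.

```bash
cat > h.py <<'E'
from plant import r
import numpy as np, cv2
def proj(n,P,c=None):
    c=c or r.camera_info(n); V=np.array(c['view']); P=np.atleast_2d(P)
    q=P@V[:3,:3].T+V[:3,3]; s=np.c_[q[:,0]/-q[:,2],-q[:,1]/-q[:,2]]
    s=s*(1+c['k1']*(s**2).sum(1,keepdims=True))
    return s*[c['fx'],c['fy']]+[c['cx'],c['cy']]
def ray(n,uv,c=None):
    c=c or r.camera_info(n); V=np.array(c['view'])
    d=(np.atleast_2d(uv)-[c['cx'],c['cy']])/[c['fx'],c['fy']]; s=d.copy()
    for _ in range(20): s=d/(1+c['k1']*(s**2).sum(1,keepdims=True))
    D=np.c_[s[:,0],-s[:,1],-np.ones(len(s))]@V[:3,:3]
    return -V[:3,:3].T@V[:3,3],D/np.linalg.norm(D,axis=1,keepdims=True)
def plane(n,uv,z,c=None):
    o,D=ray(n,uv,c); return o+D*((z-o[2])/D[:,2])[:,None]
def tri(uv1,uv2,n1="scene",n2="side"):
    A=np.zeros((3,3));b=np.zeros(3)
    for n,uv in((n1,uv1),(n2,uv2)):
        o,D=ray(n,uv);M=np.eye(3)-np.outer(D[0],D[0]);A+=M;b+=M@o
    return np.linalg.solve(A,b)
E
python3 - <<'E'
import cv2
a=cv2.imread('pics/scene0.png')[100:290,290:500];b=cv2.imread('pics/side0.png')[85:285,190:365]
cv2.imwrite('pics/a1.png',cv2.resize(a,None,fx=3,fy=3,interpolation=2));cv2.imwrite('pics/b1.png',cv2.resize(b,None,fx=3,fy=3,interpolation=2))
E
```

```text
(no output)
```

View pics/a1.png

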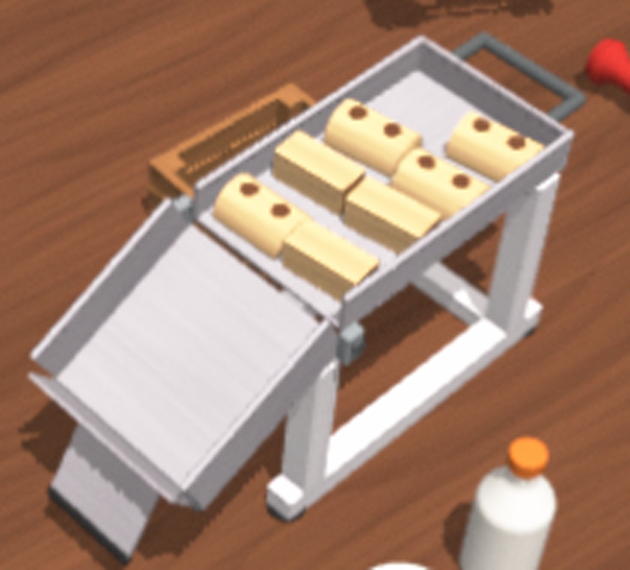

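View pics/b1.png

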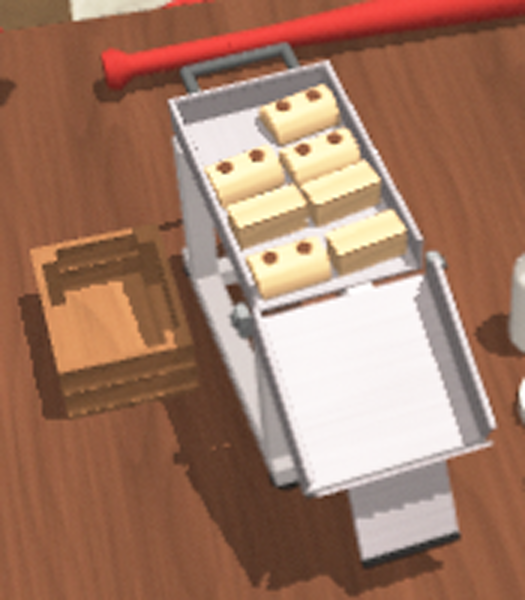

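The crops show bar corners at scene (452,113) and (483,133), and at side (253,110) and (288,102). The bumper ends are at scene (307,263) and (332,284). I'll fit the station pose from these points.

```bash
cat > fit.py <<'E'
from h import *
from scipy.optimize import least_squares
S=lambda u,v:(u/3+290,v/3+100)
D=lambda u,v:(u/3+190,v/3+85)
# station pts: bar ends, tray far corners, bumper ends
P=np.array([[-.05,.304,.221],[.05,.304,.221],[-.045,-.180,.043],[.045,-.180,.043]])
a=[S(485,40),S(580,100),S(54,490),S(125,553)]; b=[D(188,75),D(293,50),D(365,560),D(458,535)]
for p,q in zip(a,b): print(np.round(tri(p,q),4))
def w(p,X): c,s=np.cos(p[2]),np.sin(p[2]); return X@np.array([[c,s,0],[-s,c,0],[0,0,1]])+[p[0],p[1],0]
def res(p): X=w(p,P); return np.r_[(proj("scene",X)-a).ravel(),(proj("side",X)-b).ravel()]
f=least_squares(res,[.5,.3,0]); print(f.x,np.degrees(f.x[2]),np.round(f.fun,1))
for n,q in(("o1",(322,160)),("o2",(395,205)),("o3",(332,248))):
    X=plane("scene",S(*q),.231)[0]; c,s=np.cos(f.x[2]),np.sin(f.x[2]);d=X[:2]-f.x[:2]; print(n,X,"stn",c*d[0]+s*d[1],-s*d[0]+c*d[1])
for n,q in(("o1",(266,208)),("o2",(340,183)),("o3",(366,232))): print(n,plane("side",D(*q),.231)[0])
# tub top corners, crate top corners
print("tub scene rim?",plane("scene",[(205,272)],.055), "crate",plane("side",[D(32,250),D(160,225),D(195,365),D(65,390)],.07))
E
python3 fit.py
```

```text
[0.4341 0.4092 0.2194]
[0.5383 0.4153 0.2263]
[ 0.5049 -0.0684  0.047 ]
[ 0.5898 -0.0603  0.0514]
[0.52328664 0.11547517 0.1266731 ] 7.257834145957387 [ 0.5  0.3  0.4  0.5 -0.8 -0.1  0.8  2.6  0.  -1.5 -2.  -1.  -1.2  1.3
 -0.4  0.2]
o1 [0.47687554 0.20340342 0.231     ] stn -0.03493086275031402 0.09308707268659847
o2 [0.54621224 0.21807793 0.231     ] stn 0.035704186652108505 0.09888438024647976
o3 [0.5539789  0.15162962 0.231     ] stn 0.035013898617956236 0.031987280587812555
o1 [0.47445943 0.19760955 0.231     ]
o2 [0.54496484 0.2142229  0.231     ]
o3 [0.55487304 0.14838052 0.231     ]
tub scene rim? [[ 0.39405376 -0.2828646   0.055     ]] crate [[0.25550236 0.35687539 0.07      ]
 [0.38542914 0.36272324 0.07      ]
 [0.39180723 0.17014055 0.07      ]
 [0.26823482 0.16676143 0.07      ]]
```

>>> {"api": "jog_arm", "payload": {
  "deltas": [
    [[1,0,0,5,0.07],[1,2.4,-5,2,0.07],[1,2.4,-5,2,0.07],[1,2.4,-5,2,0.07],[1,2.4,-5,2,0.07],[1,2.4,-5,1,0.07],[1,2.4,-5,0,0.07],[1,2.4,-5,0,0.07]]
  ]
}}

```text
time_s: 1.1
tcp_pos: [0.4551, 0.2593, 0.3856]
eef_rot: [-180.0, 0.0, 7.1]
contact_force: [0.8, 1.1, 0.3]
gripper_width: 0.0876
gripper_force: 0.0
```

>>> {"api": "jog_arm", "payload": {
  "deltas": [
    [[1,2.2,-2,2,0],[1,2.2,-2,1.5,0],[1,0,0,0,0]]
  ]
}}

```text
time_s: 1.48
tcp_pos: [0.5, 0.2199, 0.4211]
eef_rot: [-180.0, -0.0, 6.8]
contact_force: [0.1, -0.3, -0.2]
gripper_width: 0.0881
gripper_force: 0.0
```

Run:
```python
from h import *
s=r.get_state();print(s['tcp_pos'],s['eef_rot'],s['time_s'])
c=r.camera_info("wrist");np.save('w1.npy',c,allow_pickle=True);cv2.imwrite('pics/w1.png',r.capture("wrist"))
```

```text
[0.49995619 0.21991733 0.42107423] [-1.79985797e+02 -4.71250736e-02  6.79616352e+00] 1.475
```

View pics/w1.png

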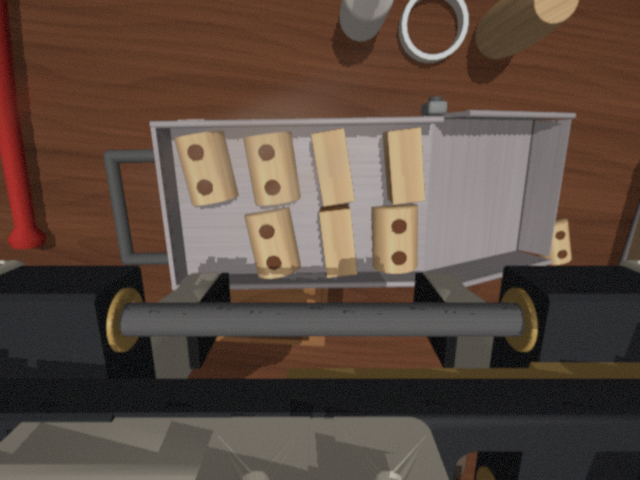

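The wrist picture shows blocks at (207,168), (272,168), (272,243) and (396,238), and offcuts at (332,167), (406,165) and (338,242). I'll take a closer crop for the corners.

Run:
```python
import cv2
a=cv2.imread('pics/w1.png')[110:300,240:450]
cv2.imwrite('pics/w1c.png',cv2.resize(a,None,fx=3,fy=3,interpolation=2))
```

```text
(no output)
```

View pics/w1c.png

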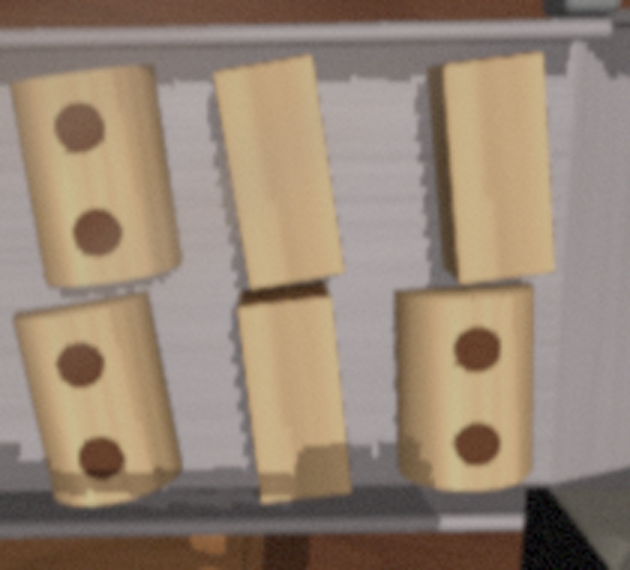

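Run:
```python
from h import *
c=np.load('w1.npy',allow_pickle=True).item()
W=lambda q:np.array(q)/3+[240,110]
for n,q in dict(o2=[(214,73),(312,56),(343,272),(250,288)],o3=[(444,65),(543,54),(554,270),(460,283)],o1=[(238,303),(328,291),(350,493),(262,500)]).items():
    X=plane("wrist",W(q),.231,c); u=(X[0]+X[1]-X[2]-X[3])[:2]; print(n,X.mean(0).round(4),"yaw of long axis",np.degrees(np.arctan2(u[1],u[0])).round(1), np.linalg.norm(u)/2, np.linalg.norm(X[0]-X[1]))
X=plane("wrist",[(151,124),(443,119),(572,113),(175,290)],.233,c);print(X)
d=X[0]-X[1];print("wall yaw",np.degrees(np.arctan2(-d[0],d[1])))
b=plane("wrist",[(106,155),(125,263),(106,155),(125,263)],.221,c);print("bar",b)
st=np.array([.5233,.1155]);t=.1267
for y,x in((.304,0),(0,0)):print(st+[x*np.cos(t)-y*np.sin(t),x*np.sin(t)+y*np.cos(t)])
```

```text
o2 [0.5463 0.2145 0.231 ] yaw of long axis 16.3 0.06500266795860513 0.0292274901979858
o3 [0.5555 0.1486 0.231 ] yaw of long axis 14.0 0.06493310138296002 0.029082124399768147
o1 [0.4769 0.2008 0.231 ] yaw of long axis 13.8 0.06676082268166073 0.02823096058117249
[[0.56537236 0.37752554 0.233     ]
 [0.59977979 0.12521795 0.233     ]
 [0.61789113 0.01534076 0.233     ]
 [0.41051948 0.35464895 0.233     ]]
wall yaw 7.76557908073898
bar [[0.53264684 0.42446452 0.221     ]
 [0.42807228 0.4094261  0.221     ]
 [0.53264684 0.42446452 0.221     ]
 [0.42807228 0.4094261  0.221     ]]
[0.48488617 0.41706322]
[0.5233 0.1155]
```

>>> {"api": "jog_arm", "payload": {
  "deltas": [
    [[0.05,2.8,-3.6,0,0.063],[0.05,2.75,-3.5,0,0.063],[0.05,0,0,-5.5,0],[0.05,0,0,-5.5,0],[0.05,0,0,-4.5,0],[0.05,0,0,-2.5,0],[0.05,0,0,-1.1,0],[0.05,0,0,0,0]]
  ]
}}

```text
time_s: 2.52
tcp_pos: [0.5539, 0.1504, 0.2292]
eef_rot: [180.0, 0.1, 14.2]
contact_force: [0.2, 0.6, 0.4]
gripper_width: 0.0459
gripper_force: 0.0
```

>>> {"api": "jog_arm", "payload": {
  "deltas": [
    [[-0.5,0,0,0,0],[-0.5,0,0,0,0],[-0.5,0,0,0,0]]
  ],
  "force": 20
}}

```text
time_s: 2.9
tcp_pos: [0.5547, 0.1503, 0.2306]
eef_rot: [-180.0, -0.1, 14.2]
contact_force: [-0.8, 0.4, 3.1]
gripper_width: 0.03
gripper_force: 20.0
```

>>> {"api": "jog_arm", "payload": {
  "deltas": [
    [[-0.5,0,0,4,0],[-0.5,0,0,5,0],[-0.5,-4.6,3,1,-0.04],[-0.5,-4.6,3,0,-0.04],[-0.5,-4.6,3,0,-0.04],[-0.5,-4.6,3,0,-0.05],[-0.5,-4.6,3,0,0],[-0.5,0,0,0,0]]
  ]
}}

```text
time_s: 3.9
tcp_pos: [0.3218, 0.3017, 0.3302]
eef_rot: [-179.9, -0.0, 4.7]
contact_force: [-0.5, -0.8, 0.1]
gripper_width: 0.03
gripper_force: 20.0
```

Run:
```python
from h import *
s=r.get_state();print(s['tcp_pos'],s['eef_rot'],s['time_s'])
c=r.camera_info("wrist");np.save('w2.npy',c,allow_pickle=True);cv2.imwrite('pics/w2.png',r.capture("wrist"));a=r.capture("side");cv2.imwrite('pics/side2.png',a)
cv2.imwrite('pics/s2c.png',np.hstack([cv2.resize(a[90:250,170:370],None,fx=2,fy=2),cv2.resize(cv2.imread('pics/w2.png'),(426,320))]))
```

```text
[0.32175754 0.30166999 0.3302056 ] [-1.79891175e+02 -2.00003160e-02  4.72203447e+00] 3.9
```

View pics/s2c.png

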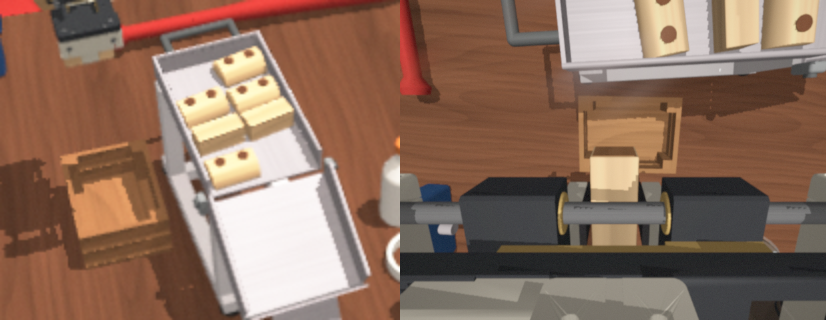

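Run:
```python
from h import *
c=np.load('w2.npy',allow_pickle=True).item()
im=cv2.imread('pics/w2.png');cv2.imwrite('pics/w2c.png',cv2.resize(im[120:300,230:470],None,fx=3,fy=3))
print(plane("wrist",[(270,145),(424,145),(412,260)],.07,c))
print(plane("side",[(170+62/2,90+160/2),(170+135/2,90+143/2),(170+170/2,90+240/2),(170+85/2,90+262/2)],.07))
```

```text
[[0.38176121 0.36285999 0.07      ]
 [0.39557146 0.19691157 0.07      ]
 [0.26454218 0.19036388 0.07      ]]
[[0.25581739 0.34967828 0.07      ]
 [0.36732696 0.36037257 0.07      ]
 [0.38993063 0.15785152 0.07      ]
 [0.26814917 0.14442293 0.07      ]]
```

View pics/w2c.png

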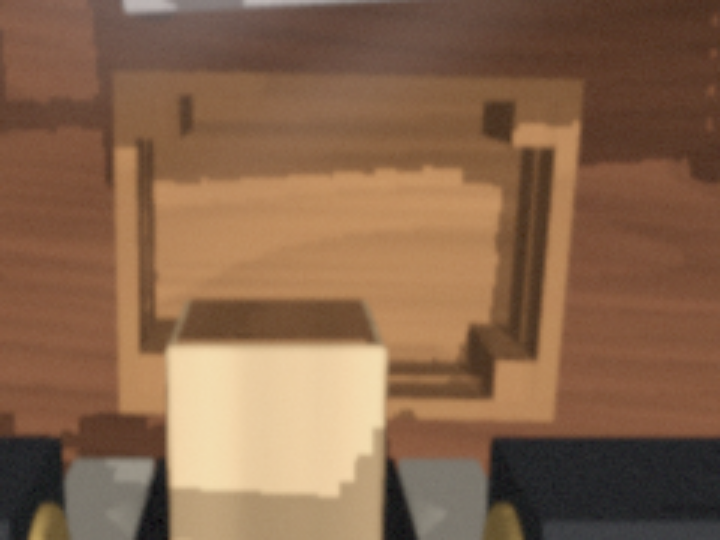

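Run:
```python
from h import *
c=np.load('w2.npy',allow_pickle=True).item()
X=plane("wrist",np.array([(113,73),(583,80),(555,420),(120,413)])/3+[230,120],.07,c)
print(X,X.mean(0))
```

```text
[[0.38225017 0.36540711 0.07      ]
 [0.39387005 0.19627745 0.07      ]
 [0.26483722 0.18684932 0.07      ]
 [0.25345858 0.35701567 0.07      ]] [0.32360401 0.27638738 0.07      ]
```

>>> {"api": "jog_arm", "payload": {
  "deltas": [
    [[-0.5,0,1,-5,0],[-0.5,0,0,-6,0],[-0.5,0,0,-6,0],[-0.5,0,0,-5,0],[-0.5,0,0,-3.5,0],[-0.5,0,0,-1.5,0],[-0.14,0,0,0,0],[-0.14,0,0,0,0]]
  ]
}}

```text
time_s: 5.0
tcp_pos: [0.3252, 0.3101, 0.0601]
eef_rot: [-180.0, -0.0, 4.4]
contact_force: [-0.2, -0.3, -0.4]
gripper_width: 0.0374
gripper_force: 0.0
```

>>> {"api": "jog_arm", "payload": {
  "deltas": [
    [[-0.14,0,0,5,0],[-0.14,0,0,6,0],[-0.14,0,0,6,0],[-0.14,0,0,6,0],[0,4.5,-1.7,3,0.05],[0,4.5,-2,3,0.05],[0,4.5,-2,0,0.05],[0,4.5,-2,0,0.05]]
  ]
}}

```text
time_s: 6.0
tcp_pos: [0.5058, 0.2318, 0.3518]
eef_rot: [-179.9, -0.2, 16.0]
contact_force: [-0.3, 1.0, 0.4]
gripper_width: 0.0439
gripper_force: 0.0
```

>>> {"api": "jog_arm", "payload": {
  "deltas": [
    [[-0.04,4.05,-2.0,-1,0],[-0.04,0,0,-4,0],[-0.04,0,0,-3.5,0],[-0.04,0,0,-2.2,0],[-0.04,0,0,-1.0,0],[-0.04,0,0,0,0]]
  ]
}}

```text
time_s: 6.75
tcp_pos: [0.5449, 0.2129, 0.2332]
eef_rot: [-180.0, -0.0, 15.9]
contact_force: [0.8, 0.0, 0.0]
gripper_width: 0.0422
gripper_force: 0.0
```

>>> {"api": "jog_arm", "payload": {
  "deltas": [
    [[-0.5,0,0,0,0],[-0.5,0,0,0,0],[-0.5,0,0,0,0]]
  ]
}}

```text
time_s: 7.12
tcp_pos: [0.5453, 0.2133, 0.2338]
eef_rot: [-180.0, -0.1, 15.9]
contact_force: [-1.9, 1.3, 6.2]
gripper_width: 0.0303
gripper_force: 20.0
```

>>> {"api": "jog_arm", "payload": {
  "deltas": [
    [[-0.5,0,0,4,0],[-0.5,0,0,5,0],[-0.5,-5.5,0.8,1,-0.05],[-0.5,-5.5,0.8,0,-0.05],[-0.5,-5.5,0.8,0,-0.05],[-0.5,-5.4,0.8,0,-0.05],[-0.5,0,0,-4,0],[-0.5,0,0,0,0]]
  ]
}}

```text
time_s: 8.12
tcp_pos: [0.3243, 0.244, 0.2911]
eef_rot: [179.9, 0.1, 4.5]
contact_force: [0.6, 0.1, -0.2]
gripper_width: 0.03
gripper_force: 20.0
```

Run:
```python
from h import *
c=r.camera_info("wrist");w=r.capture("wrist");a=r.capture("side");np.save('w3.npy',c,allow_pickle=True)
cv2.imwrite('pics/w3.png',w)
cv2.imwrite('pics/s3c.png',np.hstack([cv2.resize(a[90:300,170:370],None,fx=1.7,fy=1.7),cv2.resize(w,(457,357))]))
```

```text
(no output)
```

View pics/s3c.png

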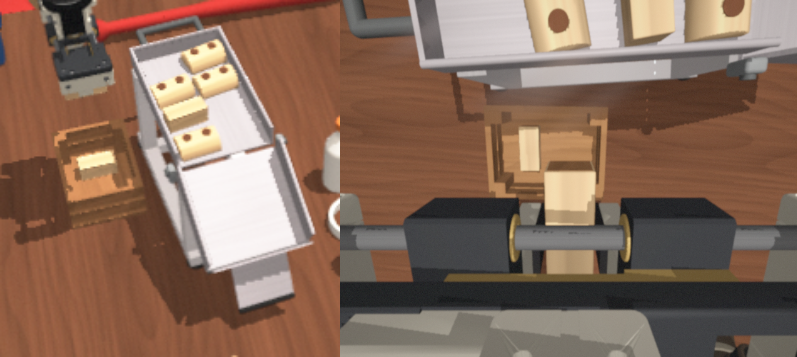

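The first offcut is in the crate, which has not moved. Next I lower the second.

>>> {"api": "jog_arm", "payload": {
  "deltas": [
    [[-0.5,0,0,-5,0],[-0.5,0,0,-6,0],[-0.5,0,0,-6,0],[-0.5,0,0,-4,0],[-0.5,0,0,-1.6,0],[-0.5,0,0,0,0],[-0.14,0,0,0,0],[-0.14,0,0,0,0]]
  ]
}}

```text
time_s: 9.22
tcp_pos: [0.3265, 0.2459, 0.0677]
eef_rot: [-179.9, -0.1, 4.4]
contact_force: [-0.9, 0.9, 0.0]
gripper_width: 0.0373
gripper_force: 0.0
```

>>> {"api": "jog_arm", "payload": {
  "deltas": [
    [[-0.14,0,0,5,0],[-0.14,0,0,6,0],[-0.14,0,0,6,0],[-0.14,0,0,6,0],[-0.14,5,-1.7,3,0.04],[-0.14,5,-1.5,0,0.04],[-0.14,5,-1.5,0,0.04],[-0.14,0,0,0,0.04]]
  ]
}}

```text
time_s: 10.22
tcp_pos: [0.4781, 0.1966, 0.3265]
eef_rot: [180.0, 0.0, 13.5]
contact_force: [-0.9, 0.1, 0.4]
gripper_width: 0.0377
gripper_force: 0.0
```

>>> {"api": "jog_arm", "payload": {
  "deltas": [
    [[-0.14,-0.1,0.6,-3,0],[-0.14,0,0,-3,0],[-0.14,0,0,-1.8,0],[-0.14,0,0,-1.0,0],[-0.14,0,0,0,0]]
  ]
}}

```text
time_s: 10.85
tcp_pos: [0.4747, 0.2039, 0.2389]
eef_rot: [180.0, -0.0, 13.6]
contact_force: [-0.1, -0.5, -0.3]
gripper_width: 0.0375
gripper_force: 0.0
```

>>> {"api": "jog_arm", "payload": {
  "deltas": [
    [[-0.5,0,0,0,0],[-0.5,0,0,0,0],[-0.5,0,0,0,0]]
  ]
}}

```text
time_s: 11.22
tcp_pos: [0.4752, 0.2043, 0.2396]
eef_rot: [-180.0, -0.1, 13.6]
contact_force: [-2.3, 0.1, 6.4]
gripper_width: 0.03
gripper_force: 20.0
```

>>> {"api": "jog_arm", "payload": {
  "deltas": [
    [[-0.5,0,0,4,0],[-0.5,0,0,4.5,0],[-0.5,-5,2.4,0,-0.05],[-0.5,-5,2.4,0,-0.05],[-0.5,-5.1,2.5,0,-0.05],[-0.5,0,0,-5,0],[-0.5,0,0,-6,0],[-0.5,0,0,-6,0]]
  ]
}}

```text
time_s: 12.22
tcp_pos: [0.3235, 0.2774, 0.1525]
eef_rot: [-179.9, -0.1, 5.0]
contact_force: [0.8, 2.1, -1.0]
gripper_width: 0.0297
gripper_force: 20.0
```

>>> {"api": "jog_arm", "payload": {
  "deltas": [
    [[-0.5,0,0,-5,0],[-0.5,0,0,-2.7,0],[-0.5,0,0,-1,0],[-0.14,0,0,0,0],[-0.14,0,0,0,0],[-0.14,0,0,5,0],[-0.14,0,0,6,0],[-0.14,0,0,6,0]]
  ]
}}

```text
time_s: 13.22
tcp_pos: [0.3235, 0.2764, 0.2385]
eef_rot: [180.0, 0.0, 5.0]
contact_force: [0.0, 1.6, -0.9]
gripper_width: 0.0377
gripper_force: 0.0
```

>>> {"api": "jog_arm", "payload": {
  "deltas": [
    [[-0.2,0,1,5,0.045],[-0.2,2,5,4,0],[-0.2,3,5,0,0],[-0.2,2,2,0,0],[-0.2,1.5,0.5,0,0],[-0.2,0,0,0,0]]
  ]
}}

```text
time_s: 13.98
tcp_pos: [0.4079, 0.4081, 0.3231]
eef_rot: [179.9, 0.1, 7.5]
contact_force: [-0.1, -0.6, 0.0]
gripper_width: 0.0346
gripper_force: 0.0
```

Run:
```python
from h import *
s=r.get_state();print(s['tcp_pos'],s['eef_rot'])
c=r.camera_info("wrist");w=r.capture("wrist");cv2.imwrite('pics/w4.png',w)
np.save('w4.npy',c,allow_pickle=True)
print(proj("wrist",[[.436,.407,.221],[.533,.42,.221],[.484,.414,.221]],c))
cv2.imwrite('pics/w4s.png',cv2.resize(w,(480,360)))
```

```text
[0.40788748 0.40805413 0.32313354] [1.79931222e+02 5.25117226e-02 7.51285388e+00]
[[327.83525939 204.3464808 ]
 [328.32397668  45.75686299]
 [327.19389531 130.14812522]]
```

View pics/w4s.png

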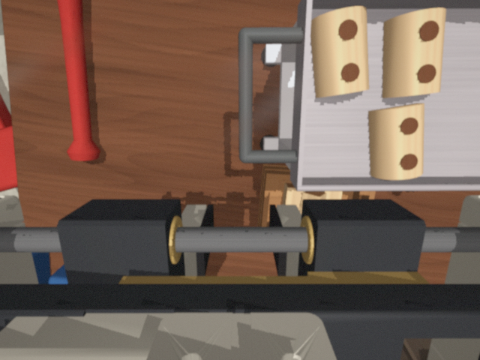

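The bar runs vertically at column 327 in full pixels, exactly where predicted. I go down onto it.

>>> {"api": "jog_arm", "payload": {
  "deltas": [
    [[-0.2,4,0.3,0,0],[-0.2,3.7,0.3,0,0],[-0.2,0,0,-4,0],[-0.2,0,0,-3.5,0],[-0.2,0,0,-2,0],[-0.2,0,0,-0.7,0],[-0.2,0,0,0,0]]
  ]
}}

```text
time_s: 14.9
tcp_pos: [0.4842, 0.4144, 0.2226]
eef_rot: [-180.0, -0.0, 7.6]
contact_force: [0.1, 0.3, -0.3]
gripper_width: 0.0352
gripper_force: 0.0
```

>>> {"api": "jog_arm", "payload": {
  "deltas": [
    [[-0.9,0,0,0,0],[-0.9,0,0,0,0],[-0.9,0,0,0,0],[-0.9,0,0,0,0]]
  ],
  "force": 25
}}

```text
time_s: 15.4
tcp_pos: [0.4846, 0.4145, 0.2224]
eef_rot: [-180.0, -0.0, 7.6]
contact_force: [-0.6, -1.9, 4.6]
gripper_width: 0.0113
gripper_force: 25.0
```

>>> {"api": "jog_arm", "payload": {
  "deltas": [
    [[-0.9,0.01,-0.1,1.07,0],[-0.9,0.02,-0.13,1.05,0],[-0.9,0.02,-0.17,1.05,0],[-0.9,0.03,-0.2,1.04,0],[-0.9,0.03,-0.24,1.03,0],[-0.9,0.04,-0.27,1.03,0],[-0.9,0.04,-0.31,1.01,0],[-0.9,0.05,-0.34,1.01,0]]
  ]
}}

```text
time_s: 16.4
tcp_pos: [0.4868, 0.3972, 0.3056]
eef_rot: [-180.0, -0.0, 7.6]
contact_force: [1.8, 3.7, -3.3]
gripper_width: 0.0111
gripper_force: 25.0
```

>>> {"api": "jog_arm", "payload": {
  "deltas": [
    [[-0.9,0.05,-0.38,1.0,0],[-0.9,0.05,-0.42,0.98,0],[-0.9,0.06,-0.44,0.97,0],[-0.9,0.06,-0.48,0.94,0],[-0.9,0.07,-0.51,0.93,0],[-0.9,0.07,-0.55,0.91,0],[-0.9,0.08,-0.58,0.89,0],[-0.9,0.08,-0.61,0.87,0]]
  ]
}}

```text
time_s: 17.4
tcp_pos: [0.4921, 0.3583, 0.3813]
eef_rot: [-179.8, -0.1, 7.6]
contact_force: [0.4, 7.4, 1.0]
gripper_width: 0.011
gripper_force: 25.0
```

>>> {"api": "jog_arm", "payload": {
  "deltas": [
    [[-0.9,0,0,0,0],[-0.9,0,0,0,0],[-0.9,0,0,0,0],[-0.9,0,0,0,0],[-0.9,0,0,0,0],[-0.9,0,0,0,0],[-0.9,0,0,0,0],[-0.9,0,0,0,0]]
  ]
}}

```text
time_s: 18.4
tcp_pos: [0.492, 0.3588, 0.3807]
eef_rot: [-179.8, -0.1, 7.6]
contact_force: [-0.7, 7.8, 2.7]
gripper_width: 0.011
gripper_force: 25.0
```

Run:
```python
from h import *
s=r.get_state();print(s['tcp_pos'],s['contact_force'])
a=r.capture("scene");b=r.capture("side");cv2.imwrite('pics/s5.png',np.hstack([cv2.resize(a[90:290,290:500],(399,380)),cv2.resize(b[85:285,170:370],(380,380))]))
```

```text
[0.49204973 0.3587501  0.38070059] [-0.73231204  7.82049164  2.73310923]
```

View pics/s5.png

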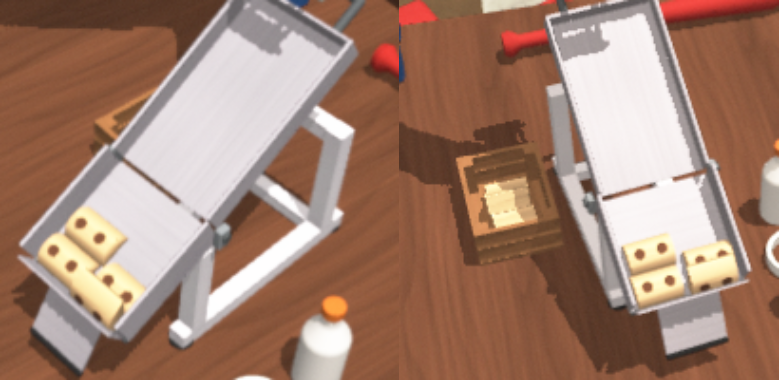

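All four blocks are in the chute, the tray is empty, and the offcuts are in the crate. I lower the tray by reversing the lift.

>>> {"api": "jog_arm", "payload": {
  "deltas": [
    [[-0.9,-0.08,0.61,-0.87,0],[-0.9,-0.08,0.58,-0.89,0],[-0.9,-0.07,0.55,-0.91,0],[-0.9,-0.07,0.51,-0.93,0],[-0.9,-0.06,0.48,-0.94,0],[-0.9,-0.06,0.44,-0.97,0],[-0.9,-0.05,0.42,-0.98,0],[-0.9,-0.05,0.38,-1.0,0]]
  ]
}}

```text
time_s: 19.5
tcp_pos: [0.4868, 0.3976, 0.3047]
eef_rot: [-180.0, -0.0, 7.6]
contact_force: [0.9, 5.7, -0.4]
gripper_width: 0.011
gripper_force: 25.0
```

>>> {"api": "jog_arm", "payload": {
  "deltas": [
    [[-0.9,-0.05,0.34,-1.01,0],[-0.9,-0.04,0.31,-1.01,0],[-0.9,-0.04,0.27,-1.03,0],[-0.9,-0.03,0.24,-1.03,0],[-0.9,-0.03,0.2,-1.04,0],[-0.9,-0.02,0.17,-1.05,0],[-0.9,-0.01,0.08,-0.52,0],[-0.9,-0.01,0.05,-0.52,0]]
  ]
}}

```text
time_s: 20.5
tcp_pos: [0.4846, 0.4136, 0.2322]
eef_rot: [180.0, -0.0, 7.6]
contact_force: [1.4, 4.6, -1.8]
gripper_width: 0.0112
gripper_force: 25.0
```

>>> {"api": "jog_arm", "payload": {
  "deltas": [
    [[-0.9,0,0.05,-0.4,0],[-0.9,0,0.03,-0.3,0],[-0.9,0,0.03,-0.2,0],[-0.9,0,0,-0.2,0],[-0.9,0,0,-0.1,0],[-0.9,0,0,0,0],[-0.9,0,0,0,0]]
  ]
}}

```text
time_s: 21.38
tcp_pos: [0.4846, 0.4145, 0.2225]
eef_rot: [-180.0, -0.1, 7.6]
contact_force: [-3.3, 0.7, 8.5]
gripper_width: 0.011
gripper_force: 25.0
```

>>> {"api": "jog_arm", "payload": {
  "deltas": [
    [[-0.2,0,0,0,0],[-0.2,0,0,0,0],[-0.2,0,0,0,0],[-0.2,0,0,3,0],[-0.2,0,0,5,0],[0.3,0,-3,5,0],[0.3,0,-6,2,0],[0.3,0,-6,0,0]]
  ]
}}

```text
time_s: 22.38
tcp_pos: [0.4848, 0.2643, 0.3722]
eef_rot: [-179.9, -0.1, 7.6]
contact_force: [1.1, -0.7, -1.5]
gripper_width: 0.0556
gripper_force: 0.0
```

Run:
```python
from h import *
a=r.capture("scene");b=r.capture("side");cv2.imwrite('pics/scene6.png',a);cv2.imwrite('pics/side6.png',b)
print("loose",plane("scene",[(265,277)],.015),plane("side",[(302,312)],.015))
A=cv2.resize(a[225:405,130:300],None,fx=2.3,fy=2.3,interpolation=2);B=cv2.resize(b[290:425,270:410],(400,386),interpolation=2)
A=cv2.copyMakeBorder(A,0,max(0,386-A.shape[0]),0,0,0);B=cv2.copyMakeBorder(B,0,A.shape[0]-386,0,0,0)
print(A.shape,B.shape,400/140,386/135);cv2.imwrite('pics/tub6.png',np.hstack([A,B]))
```

```text
loose [[ 0.46012422 -0.16371253  0.015     ]] [[ 0.45811061 -0.16467102  0.015     ]]
(414, 391, 3) (414, 400, 3) 2.857142857142857 2.859259259259259
```

View pics/tub6.png

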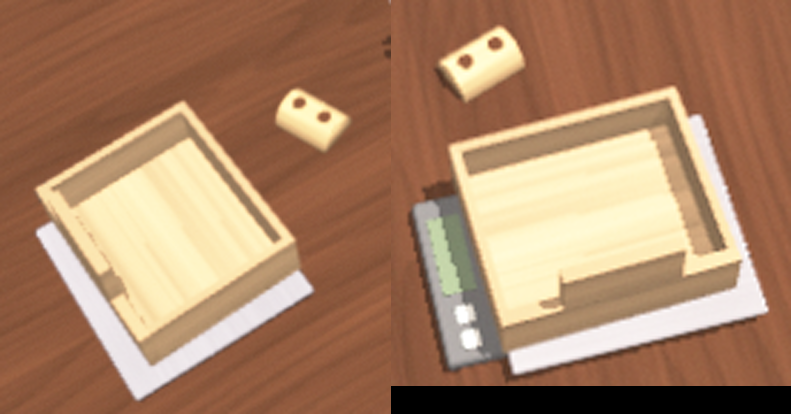

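The grip board faces -y, and the loose block is at about (0.459, -0.164). I'll compute the poses of tub and pan.

```bash
cat > tub.py <<'E'
from h import *
from scipy.optimize import least_squares
def fit(P,a,b,p0):
    def w(p): c,s=np.cos(p[2]),np.sin(p[2]); return np.array(P)@np.array([[c,s,0],[-s,c,0],[0,0,1]])+[p[0],p[1],0]
    f=least_squares(lambda p:np.r_[(proj("scene",w(p))-a).ravel(),(proj("side",w(p))-b).ravel()],p0)
    return f.x[:2].round(4),np.degrees(f.x[2]).round(1),np.abs(f.fun).max().round(1)
E
python3 - <<'E'
from tub import *
A=lambda q:np.array(q)/2.3+[130,225]
B=lambda q:np.array(q)/2.858+[270,290]
z=.077
print("tub",fit([[-.1,-.083,z],[.1,-.083,z],[.1,.083,z],[-.1,.083,z]],A([(38,188),(147,335),(298,240),(183,103)]),B([(505,325),(740,262),(675,88),(450,145)]),[.5,-.3,0]))
z=.022
print("pan",fit([[-.108,-.095,z],[.108,-.095,z],[.108,.095,z]],A([(38,232),(137,400),(313,290)]),B([(512,375),(767,312),(700,118)]),[.5,-.3,0]))
# loose block axis from hole centres on top
print(plane("scene",A([(298,103),(323,117)]),.026),plane("side",B([(465,61),(496,43)]),.026))
E
```

```text
tub (array([ 0.6665, -0.3847]), np.float64(3.1), np.float64(73.6))
pan (array([ 0.6767, -0.3959]), np.float64(1.5), np.float64(76.4))
[[ 0.44181825 -0.166762    0.026     ]
 [ 0.47183471 -0.15436348  0.026     ]] [[ 0.78469786 -0.24352413  0.026     ]
 [ 0.81827211 -0.23182284  0.026     ]]
```

Run:
```python
from tub import *
A=lambda q:np.array(q)/2.3+[130,225]
B=lambda q:(np.array(q)-[391,0])/2.858+[270,290]
z=.077
print("tub",fit([[-.1,-.083,z],[.1,-.083,z],[.1,.083,z],[-.1,.083,z]],A([(38,188),(147,335),(298,240),(183,103)]),B([(505,325),(740,262),(675,88),(450,145)]),[.5,-.3,0]))
z=.022
print("pan",fit([[-.108,-.095,z],[.108,-.095,z],[.108,.095,z]],A([(38,232),(137,400),(313,290)]),B([(512,375),(767,312),(700,118)]),[.5,-.3,0]))
print(plane("scene",A([(298,103),(323,117)]),.026),plane("side",B([(465,61),(496,43)]),.026))
```

```text
tub (array([ 0.5145, -0.3482]), np.float64(4.0), np.float64(2.5))
pan (array([ 0.5292, -0.3601]), np.float64(1.4), np.float64(1.6))
[[ 0.44181825 -0.166762    0.026     ]
 [ 0.47183471 -0.15436348  0.026     ]] [[ 0.44221466 -0.16585971  0.026     ]
 [ 0.47321891 -0.15345551  0.026     ]]
```

>>> {"api": "jog_arm", "payload": {
  "deltas": [
    [[1,-0.4,-5.3,0,-0.165],[1,-0.4,-5.3,0,-0.165],[1,-0.4,-5.3,0,-0.165],[1,-0.3,-5.3,-1,-0.165],[1,-0.3,-5.3,-2,-0.165],[1,-0.3,-5.3,-2,-0.165],[1,-0.3,-5.3,-2,-0.165],[1,-0.3,-5.4,-2,-0.165]]
  ]
}}

```text
time_s: 23.48
tcp_pos: [0.4571, -0.1612, 0.2799]
eef_rot: [-180.0, -0.0, -68.3]
contact_force: [1.6, 0.1, 0.7]
gripper_width: 0.0879
gripper_force: 0.0
```

Run:
```python
from h import *
s=r.get_state();print(s['tcp_pos'],s['eef_rot'],s['joints'].round(0),s['time_s'])
c=r.camera_info("wrist");w=r.capture("wrist");cv2.imwrite('pics/w7.png',w);np.save('w7.npy',c,allow_pickle=True)
print(proj("wrist",[[.4575,-.161,.026]],c))
hsv=cv2.cvtColor(w,cv2.COLOR_BGR2HSV);m=cv2.inRange(hsv,(12,50,150),(30,200,255))
for k in cv2.findContours(m,0,2)[0]:
    if cv2.contourArea(k)>800:
        q=cv2.minAreaRect(k);bp=plane("wrist",cv2.boxPoints(q),.018,c);print(q,bp.mean(0),bp[:,:2].round(3).tolist())
```

```text
[ 0.45707011 -0.16117868  0.2798633 ] [-1.79988473e+02 -5.82936699e-03 -6.83496165e+01] [  4.   1. -19.   0. -70.  18.] 23.475
[[321.57824    205.06111068]]
((221.0, 357.5), (41.0, 68.0), 90.0) [0.50339935 0.07155454 0.018     ] [[0.552, 0.059], [0.473, 0.027], [0.453, 0.084], [0.535, 0.116]]
((321.0, 201.5), (39.0, 58.0), 90.0) [ 0.45897041 -0.16291525  0.018     ] [[0.497, -0.172], [0.437, -0.196], [0.42, -0.155], [0.482, -0.13]]
((328.6535339355469, 29.022987365722656), (240.31729125976562, 127.26531219482422), 15.64224624633789) [ 0.51373854 -0.32647395  0.018     ] [[0.633, -0.254], [0.633, -0.368], [0.404, -0.4], [0.385, -0.284]]
```

>>> {"api": "jog_arm", "payload": {
  "deltas": [
    [[1,0.2,-0.15,-5,0],[1,0,0,-6,0],[1,0,0,-6,0],[1,0,0,-4.5,0],[1,0,0,-2.7,0],[1,0,0,-1.5,0],[1,0,0,0,0]]
  ]
}}

```text
time_s: 24.4
tcp_pos: [0.4586, -0.1611, 0.0222]
eef_rot: [179.8, 0.1, -68.1]
contact_force: [-0.1, -0.5, 0.1]
gripper_width: 0.0883
gripper_force: 0.0
```

>>> {"api": "jog_arm", "payload": {
  "deltas": [
    [[0.2,0,0,0,0],[0.2,0,0,0,0],[0.2,0,0,0,0],[0.2,0,0,0,0]]
  ],
  "force": 20
}}

```text
time_s: 24.9
tcp_pos: [0.4599, -0.1611, 0.0241]
eef_rot: [-179.9, -0.0, -68.0]
contact_force: [-1.6, 0.8, 6.0]
gripper_width: 0.0636
gripper_force: 20.0
```

>>> {"api": "jog_arm", "payload": {
  "deltas": [
    [[0.2,0,0,5,0],[0.2,0,0,6,0],[0.2,0,0,6,0],[0.2,1.4,-4.4,2,-0.08],[0.2,1.4,-4.4,0,-0.08],[0.2,1.4,-4.4,0,-0.08],[0.2,1.3,-4.4,0,-0.07],[0.2,0,0,0,0]]
  ]
}}

```text
time_s: 25.9
tcp_pos: [0.5146, -0.3395, 0.2123]
eef_rot: [179.9, 0.0, -86.0]
contact_force: [-0.4, 0.7, -1.0]
gripper_width: 0.0638
gripper_force: 20.0
```

```bash
cat > tubfind.py <<'E'
from tub import *
def find(show=None):
    out=[]
    for n in("scene","side"):
        w=r.capture(n);cv2.imwrite(f'pics/tf_{n}.png',w);hsv=cv2.cvtColor(w,cv2.COLOR_BGR2HSV);m=cv2.inRange(hsv,(10,50,120),(30,170,255))
        m=cv2.morphologyEx(m,cv2.MORPH_OPEN,np.ones((3,3)))
        o=proj(n,[[.52,-.35,.06]])[0]
        for k in cv2.findContours(m,0,2)[0]:
            if cv2.contourArea(k)>1000 and np.linalg.norm(k.mean((0,1))-o)<60:
                h=cv2.convexHull(k);out.append((n,k.mean((0,1)).round(1).tolist(),cv2.contourArea(h),cv2.approxPolyDP(h,4,True)[:,0].tolist()))
    return out
E
python3 - <<'E'
from tubfind import *
s=r.get_state();print(s['tcp_pos'],s['eef_rot'],s['gripper_width'])
for o in find():print(o)
for n in("scene","side"):
    w=cv2.imread(f'pics/{n}6.png')
    d=np.abs(w.astype(int)-cv2.imread(f'pics/tf_{n}.png')).max(2)>40
    print(n,d.sum(),[ (q[0],q[1]) for q in np.argwhere(d)[::max(1,d.sum()//15)]])
E
```

```text
[ 0.5145506  -0.339502    0.21230897] [ 1.79927391e+02  1.26590538e-02 -8.60326669e+01] 0.06380199546741841
scene 38742 [(np.int64(0), np.int64(198)), (np.int64(19), np.int64(271)), (np.int64(39), np.int64(233)), (np.int64(59), np.int64(248)), (np.int64(81), np.int64(188)), (np.int64(96), np.int64(293)), (np.int64(107), np.int64(122)), (np.int64(118), np.int64(188)), (np.int64(131), np.int64(302)), (np.int64(148), np.int64(161)), (np.int64(174), np.int64(234)), (np.int64(202), np.int64(147)), (np.int64(229), np.int64(252)), (np.int64(250), np.int64(199)), (np.int64(273), np.int64(266)), (np.int64(330), np.int64(210))]
side 57644 [(np.int64(0), np.int64(51)), (np.int64(32), np.int64(99)), (np.int64(75), np.int64(263)), (np.int64(97), np.int64(158)), (np.int64(115), np.int64(109)), (np.int64(131), np.int64(54)), (np.int64(149), np.int64(10)), (np.int64(170), np.int64(31)), (np.int64(187), np.int64(368)), (np.int64(207), np.int64(27)), (np.int64(237), np.int64(345)), (np.int64(274), np.int64(327)), (np.int64(295), np.int64(227)), (np.int64(312), np.int64(70)), (np.int64(347), np.int64(259)), (np.int64(393), np.int64(21))]
```

>>> {"api": "jog_arm", "payload": {
  "deltas": [
    [[0.2,0,0,-5,0],[0.2,0,0,-5,0],[0.2,0,0,-3.4,0],[0.2,0,0,-1.5,0],[0.2,0,0,-0.4,0],[0.2,0,0,0,0]]
  ]
}}

```text
time_s: 26.75
tcp_pos: [0.5153, -0.3371, 0.0616]
eef_rot: [-179.9, -0.0, -85.8]
contact_force: [0.4, -0.2, -0.1]
gripper_width: 0.0638
gripper_force: 20.0
```

>>> {"api": "jog_arm", "payload": {
  "deltas": [
    [[0.7,0,0,0,0],[0.7,0,0,0,0],[0.7,0,0,4,0],[0.7,0,0,6,0],[0.7,0,0,6,0],[0.7,0,3,5,0.18],[0.7,0,3,3,0.18],[0.7,0,0,0,0.18]]
  ]
}}

```text
time_s: 27.75
tcp_pos: [0.5156, -0.2761, 0.3048]
eef_rot: [-179.7, -0.3, -54.4]
contact_force: [0.5, -0.6, -0.8]
gripper_width: 0.0742
gripper_force: 0.0
```

>>> {"api": "jog_arm", "payload": {
  "deltas": [
    [[0.2,-1.5,-1.2,1.5,0.17],[0.2,-1.5,-1.2,1.5,0.17],[0.2,-1.5,-1.2,1.5,0.17],[0.2,-1.5,-1.2,1.5,0.17],[0.2,-1.5,-1.2,1.0,0.17],[0.2,-1.5,-1.2,0,0.17],[0,0,0,0,0],[0,0,0,0,0]]
  ]
}}

```text
time_s: 28.75
tcp_pos: [0.4246, -0.349, 0.3706]
eef_rot: [180.0, -0.0, 3.4]
contact_force: [-0.7, -0.0, -0.4]
gripper_width: 0.0444
gripper_force: 0.0
```

Run:
```python
from h import *
s=r.get_state();print(s['tcp_pos'],s['eef_rot'],s['time_s'])
c=r.camera_info("wrist");w=r.capture("wrist");cv2.imwrite('pics/w8.png',w);np.save('w8.npy',c,allow_pickle=True)
print(proj("wrist",[[.4145,-.265,.077],[.6145,-.265,.077],[.5145,-.425,.127]],c))
```

```text
[ 0.42455426 -0.34896453  0.37060525] [ 1.79995774e+02 -2.90281949e-02  3.38613702e+00] 28.75
[[252.30009099 203.62642609]
 [254.01576544  20.32364523]
 [400.80095002 124.68692283]]
```

View pics/w8.png

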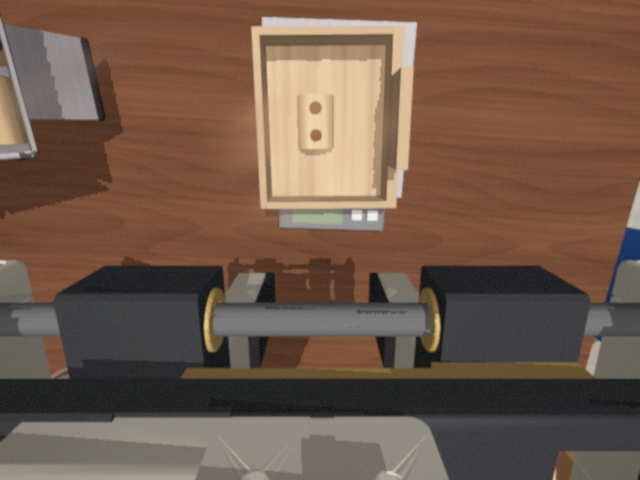

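The picture shows the tub rim corners at (254,29), (402,27), (395,208) and (262,210), with the loose block inside. The pan corners are at (263,18) and (416,22), and the paddle bumper runs from (85,38) to (101,121).

Run:
```python
from h import *
c=np.load('w8.npy',allow_pickle=True).item()
def P(q,z):
    X=plane("wrist",q,z,c);return X[:,:2].round(4)
t=P([(254,29),(402,27),(395,208),(262,210)],.077);print("tub",t.tolist(),t.mean(0))
d=t[0]-t[3];e=t[1]-t[2];f=t[0]-t[1];g=t[3]-t[2]
for v in(d,e):print(np.degrees(np.arctan2(v[1],v[0])),np.linalg.norm(v))
for v in(f,g):print(np.degrees(np.arctan2(-v[0],v[1])),np.linalg.norm(v))
p=P([(263,18),(416,22),(402,197)],.022);print("pan",p.tolist(),"centre",(p[0]+p[2])/2)
for v in(p[1]-p[2],):print(np.degrees(np.arctan2(v[1],v[0])),np.linalg.norm(v))
v=p[0]-p[1];print(np.degrees(np.arctan2(-v[0],v[1])),np.linalg.norm(v))
print("board top",P([(413,68),(406,168)],.127).tolist(),"bumper",P([(86,38),(101,121)],.044).tolist())
# pan mask and board line
w=cv2.imread('pics/w8.png');hsv=cv2.cvtColor(w,cv2.COLOR_BGR2HSV)
for y in(22,24,80,100,120,140,185,195):print(y,[(x,hsv[y,x].tolist()) for x in range(384,420,3)])
```

```text
tub [[0.6061, -0.2651], [0.6176, -0.4249], [0.4195, -0.4398], [0.4073, -0.277]] [ 0.512625 -0.3517  ]
3.4255894138663 0.19915584349950666
4.301376504957489 0.1986595580383688
4.116192191941447 0.1602132641200472
4.285653601888567 0.16325648532294207
pan [[0.6329, -0.2657], [0.6396, -0.4514], [0.4257, -0.4597]] centre [ 0.5293 -0.3627]
2.2221435550279276 0.2140609726222881
2.066318151457937 0.1858208276808604
board top [[0.5682, -0.4307], [0.4714, -0.4356]] bumper [[0.5933, -0.0624], [0.5009, -0.0706]]
22 [(384, [0, 9, 209]), (387, [0, 9, 205]), (390, [0, 13, 198]), (393, [3, 15, 201]), (396, [0, 16, 192]), (399, [5, 17, 190]), (402, [0, 18, 186]), (405, [8, 21, 179]), (408, [2, 19, 179]), (411, [2, 20, 181]), (414, [5, 18, 185]), (417, [9, 87, 140])]
24 [(384, [5, 13, 216]), (387, [5, 14, 213]), (390, [5, 14, 213]), (393, [5, 14, 216]), (396, [7, 16, 213]), (399, [8, 14, 213]), (402, [5, 14, 213]), (405, [0, 10, 212]), (408, [176, 8, 213]), (411, [0, 8, 215]), (414, [0, 10, 214]), (417, [7, 51, 155])]
80 [(384, [16, 94, 138]), (387, [15, 94, 114]), (390, [13, 92, 111]), (393, [15, 93
[... 854 characters left out ...]
99, [16, 79, 219]), (402, [17, 78, 219]), (405, [17, 78, 219]), (408, [16, 79, 212]), (411, [10, 131, 127]), (414, [10, 135, 125]), (417, [12, 135, 123])]
185 [(384, [15, 89, 109]), (387, [17, 85, 190]), (390, [17, 77, 219]), (393, [16, 76, 219]), (396, [15, 62, 217]), (399, [176, 8, 211]), (402, [8, 35, 162]), (405, [10, 139, 127]), (408, [11, 133, 128]), (411, [10, 132, 129]), (414, [11, 137, 127]), (417, [9, 133, 128])]
195 [(384, [16, 91, 109]), (387, [17, 80, 205]), (390, [17, 76, 218]), (393, [17, 76, 219]), (396, [15, 47, 213]), (399, [176, 10, 206]), (402, [8, 85, 138]), (405, [10, 139, 127]), (408, [11, 144, 126]), (411, [11, 133, 127]), (414, [11, 139, 125]), (417, [11, 138, 129])]
```

>>> {"api": "jog_arm", "payload": {
  "deltas": [
    [[0,4.7,-4,0,0.01],[0,4.65,-3.9,0,0],[0,0,0,-6,0],[0,0,0,-6,0],[0,0,0,-6,0],[0,0,0,-4.5,0],[0,0,0,-2.5,0],[0,0,0,-0.7,0]]
  ]
}}

```text
time_s: 29.8
tcp_pos: [0.5176, -0.4272, 0.1111]
eef_rot: [-179.9, 0.2, 4.1]
contact_force: [0.7, 0.6, 0.7]
gripper_width: 0.0442
gripper_force: 0.0
```

>>> {"api": "jog_arm", "payload": {
  "deltas": [
    [[-0.95,0,0,0,0],[-0.95,0,0,0,0],[-0.95,0,0,0,0],[-0.95,0,0,0,0],[-0.95,0,0,0,0]]
  ],
  "force": 60
}}

```text
time_s: 30.42
tcp_pos: [0.5184, -0.4281, 0.1144]
eef_rot: [180.0, -0.1, 4.1]
contact_force: [-1.2, 2.7, 5.8]
gripper_width: 0.0112
gripper_force: 60.0
```

>>> {"api": "jog_arm", "payload": {
  "deltas": [
    [[-0.95,0,0,0.7,0],[-0.95,0,0,1.2,0],[-0.95,0,0,1.3,0],[-0.95,0,0,0.3,0],[-0.95,0,0,0,0]]
  ]
}}

```text
time_s: 31.05
tcp_pos: [0.5181, -0.4281, 0.1487]
eef_rot: [180.0, -0.0, 4.1]
contact_force: [0.0, -0.1, -5.6]
gripper_width: 0.0119
gripper_force: 60.0
```

Run:
```python
from h import *
print("vase base",plane("scene",[(393,335),(380,330)],.0),plane("side",[(391,247)],0.0),"tape",plane("scene",[(425,307),(406,310)],.01))
s=r.get_state();print(s['tcp_pos'],s['eef_rot'],s['contact_force'],s['moment'],s['gripper_width'])
```

```text
vase base [[ 0.75124938 -0.00313279  0.        ]
 [ 0.72437234 -0.01938131  0.        ]] [[ 0.74684054 -0.00263661  0.        ]] tape [[0.7396982  0.0982122  0.01      ]
 [0.72096124 0.05727474 0.01      ]]
[ 0.5180633  -0.42808467  0.14871016] [ 1.79991590e+02 -3.08942724e-02  4.13191815e+00] [ 0.02207164 -0.10847315 -5.62852086] [-0.35825913  0.03085201 -0.04920593] 0.011937234411736846
```

>>> {"api": "jog_arm", "payload": {
  "deltas": [
    [[-0.95,0.9,2.8,0,0.01],[-0.95,1.0,3.8,0,0.016],[-0.95,1.0,3.8,0,0.016],[-0.95,1.0,3.8,0,0.016],[-0.95,0.8,2.8,0,0],[-0.95,0.43,1.76,0,0],[-0.95,0,0,0,0],[-0.95,0,0,0,0]]
  ]
}}

```text
time_s: 32.05
tcp_pos: [0.5691, -0.2409, 0.1482]
eef_rot: [180.0, 0.0, 7.4]
contact_force: [0.4, -0.4, -4.8]
gripper_width: 0.0121
gripper_force: 60.0
```

Run:
```python
from h import *
s=r.get_state();print(s['tcp_pos'],s['eef_rot'],s['contact_force'])
c=r.camera_info("wrist");w=r.capture("wrist");cv2.imwrite('pics/w9.png',w)
a=r.capture("scene");b=r.capture("side");cv2.imwrite('pics/scene9.png',a);cv2.imwrite('pics/side9.png',b)
st=np.array([.5234,.1135]);t=np.radians(7.4)
def W(x,y,z):return [st[0]+x*np.cos(t)-y*np.sin(t),st[1]+x*np.sin(t)+y*np.cos(t),z]
# predicted bumper ends, tub front rim corners in side/scene
z=s['tcp_pos'][2]-.0924; q=np.radians(s['eef_rot'][2]);p=s['tcp_pos']
def T(x,y,h):y+=.077;return [p[0]+x*np.cos(q)-y*np.sin(q),p[1]+x*np.sin(q)+y*np.cos(q),z+h]
for n in("scene","side"):print(n,proj(n,[W(-.045,-.18,.046),W(.045,-.18,.046)]).round(0).tolist(),proj(n,[T(-.1,.083,.055),T(.1,.083,.055)]).round(0).tolist())
def crop(n,im):
    o=proj(n,[W(0,-.2,.06)])[0].astype(int);x0,y0=o[0]-65,o[1]-65;return cv2.resize(im[y0:y0+130,x0:x0+130],(390,390),interpolation=2)
cv2.imwrite('pics/c9.png',np.hstack([crop("scene",a),crop("side",b)]))
```

```text
[ 0.56905315 -0.24090264  0.14820594] [1.79999130e+02 2.85439611e-02 7.44962277e+00] [ 0.38189548 -0.36015092 -4.83853333]
scene [[307.0, 263.0], [332.0, 287.0]] [[284.0, 236.0], [343.0, 290.0]]
side [[311.0, 273.0], [343.0, 263.0]] [[292.0, 270.0], [365.0, 248.0]]
```

>>> {"api": "jog_arm", "payload": {
  "deltas": [
    [[-0.95,0,0,-1.5,0],[-0.95,0,0,-1.6,0],[-0.95,0,0,-0.8,0],[-0.95,0,0,-0.4,0],[-0.95,0,0,0,0],[-0.95,0,0,0,0]]
  ]
}}

```text
time_s: 32.95
tcp_pos: [0.5697, -0.2405, 0.1059]
eef_rot: [180.0, -0.0, 7.5]
contact_force: [0.8, 0.1, -3.9]
gripper_width: 0.0117
gripper_force: 60.0
```

>>> {"api": "jog_arm", "payload": {
  "deltas": [
    [[-0.95,-0.13,0.99,0,0],[-0.95,-0.13,0.99,0,0],[-0.95,-0.13,0.99,0,0],[-0.95,-0.13,0.99,0,0],[-0.95,-0.13,0.99,0,0],[-0.95,-0.13,0.99,0,0],[-0.95,-0.13,0.99,0,0],[-0.95,-0.13,0.99,0,0]]
  ]
}}

```text
time_s: 33.95
tcp_pos: [0.5589, -0.1608, 0.1054]
eef_rot: [180.0, -0.0, 7.5]
contact_force: [1.0, -3.5, -5.4]
gripper_width: 0.0116
gripper_force: 60.0
```

>>> {"api": "jog_arm", "payload": {
  "deltas": [
    [[-0.95,-0.13,0.99,0,0],[-0.95,-0.13,0.99,0,0],[-0.95,-0.13,0.99,0,0],[-0.95,-0.03,0.25,0,0],[-0.95,0,0,0,0],[-0.95,0,0,0,0],[-0.95,0,0,0,0],[-0.95,0,0,0,0]]
  ]
}}

```text
time_s: 34.95
tcp_pos: [0.5546, -0.1292, 0.1053]
eef_rot: [-180.0, 0.0, 7.4]
contact_force: [-1.1, -1.1, -9.4]
gripper_width: 0.0116
gripper_force: 60.2
```

Run:
```python
from h import *
s=r.get_state();print(s['tcp_pos'],s['eef_rot'],s['contact_force'],s['moment'])
a=r.capture("scene");b=r.capture("side");cv2.imwrite('pics/scene10.png',a);cv2.imwrite('pics/side10.png',b)
# pale wood pixels in chute area in side view, vs in s5-era image
for n,im,pts in(("side",b,None),("scene",a,None)):
    P=np.array([[.56,.11],[.47,.11],[.48,0.0],[.58,0.0]]) 
    st=np.array([.5234,.1135]);t=np.radians(7.4);R=np.array([[np.cos(t),-np.sin(t)],[np.sin(t),np.cos(t)]])
    W=[np.r_[st+R@[x,y],.119+(y+.14)*.51] for x,y in((-.075,-.015),(.075,-.015),(.075,-.13),(-.075,-.13))]
    m=np.zeros(im.shape[:2],np.uint8);cv2.fillConvexPoly(m,proj(n,W).astype(np.int32),255)
    for nm,i2 in(("now",im),("before",cv2.imread(f'pics/{n}9.png'))):
        h=cv2.cvtColor(i2,cv2.COLOR_BGR2HSV);print(n,nm,(cv2.inRange(h,(10,50,150),(30,200,255))&m>0).sum(),(m>0).sum())
```

```text
[ 0.55460543 -0.12921631  0.10528551] [-1.79995582e+02  1.40903982e-02  7.44302297e+00] [-1.12095621 -1.05265994 -9.40893464] [-1.52597643 -0.15643591  0.07085747]
side now 40 2845
side before 912 2845
scene now 0 3471
scene before 1310 3471
```

The chute is empty. I wait briefly, then draw back slowly.

>>> {"api": "jog_arm", "payload": {
  "deltas": [
    [[-0.95,0,0,0,0],[-0.95,0,0,0,0],[-0.95,0,0,0,0],[-0.95,0,0,0,0],[-0.95,0.07,-0.5,0,0],[-0.95,0.13,-0.99,0,0],[-0.95,0.13,-0.99,0,0],[-0.95,0.13,-0.99,0,0]]
  ]
}}

```text
time_s: 36.05
tcp_pos: [0.5596, -0.1648, 0.1055]
eef_rot: [180.0, -0.0, 7.4]
contact_force: [-0.2, -2.6, -8.5]
gripper_width: 0.0118
gripper_force: 60.2
```

>>> {"api": "jog_arm", "payload": {
  "deltas": [
    [[-0.95,0.13,-0.99,0,0],[-0.95,0.13,-0.99,0,0],[-0.95,0.13,-0.99,0,0],[-0.95,0.13,-0.99,0,0],[-0.95,0.13,-0.99,0,0],[-0.95,0.13,-0.99,0,0],[-0.95,0.13,-0.85,0,0],[-0.95,0,0,0,0]]
  ]
}}

```text
time_s: 37.05
tcp_pos: [0.5683, -0.2322, 0.1052]
eef_rot: [-180.0, 0.0, 7.4]
contact_force: [0.0, 0.9, -7.1]
gripper_width: 0.0116
gripper_force: 60.3
```

Run:
```python
from h import *
s=r.get_state();print(s['tcp_pos'],s['eef_rot'],s['contact_force'],s['moment'],s['gripper_width'])
a=r.capture("scene");b=r.capture("side");cv2.imwrite('pics/scene11.png',a);cv2.imwrite('pics/side11.png',b)
cv2.imwrite('pics/c11.png',np.hstack([cv2.resize(a[190:350,220:420],(400,320),interpolation=2),cv2.resize(b[180:340,230:430],(400,320),interpolation=2)]))
```

```text
[ 0.56834894 -0.23215126  0.10518758] [-1.79986784e+02  1.02917204e-02  7.41017575e+00] [ 0.01761333  0.89086079 -7.0885671 ] [-0.47614347 -0.06269712  0.01839123] 0.011629517362832579
```

View pics/c11.png

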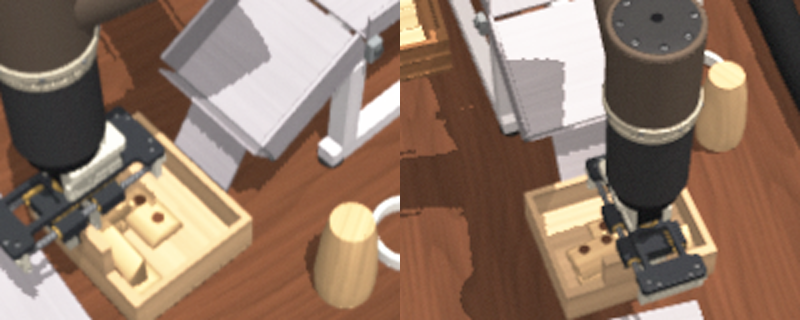

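The gate is shut, the chute is empty and the blocks are in the tub. Now back to the scale.

>>> {"api": "jog_arm", "payload": {
  "deltas": [
    [[-0.95,0,0,0.8,0],[-0.95,0,-0.1,1.5,0],[-0.95,0,-0.3,1.5,0],[-0.95,-0.2,-1.5,0.7,-0.014],[-0.95,-0.6,-3,0,-0.02],[-0.95,-0.7,-3.5,0,-0.02],[-0.95,-0.7,-3.5,0,-0.02],[-0.95,-0.7,-3.5,0,-0.02]]
  ]
}}

```text
time_s: 38.15
tcp_pos: [0.5388, -0.3876, 0.1508]
eef_rot: [180.0, -0.0, 2.0]
contact_force: [-0.0, -0.8, -6.9]
gripper_width: 0.0114
gripper_force: 60.1
```

>>> {"api": "jog_arm", "payload": {
  "deltas": [
    [[-0.95,-0.5,-2.7,0,0],[-0.95,-0.2,-1.7,0,0],[-0.95,-0.03,-0.8,0,0],[-0.95,0,0,0,0],[-0.95,0,0,0,0],[-0.95,0,0,0,0]]
  ]
}}

```text
time_s: 38.9
tcp_pos: [0.5325, -0.4369, 0.1505]
eef_rot: [-180.0, -0.0, 2.1]
contact_force: [-0.1, 0.1, -6.6]
gripper_width: 0.0117
gripper_force: 60.1
```

Run:
```python
from h import *
s=r.get_state();print(s['tcp_pos'],s['eef_rot'],s['contact_force'],s['moment'],s['gripper_width'])
b=r.capture("side");a=r.capture("scene");cv2.imwrite('pics/side12.png',b);cv2.imwrite('pics/scene12.png',a)
# pan corners & tub rim in scene/side: predicted pixel vs mask corner
h=cv2.cvtColor(b,cv2.COLOR_BGR2HSV);m=cv2.inRange(h,(0,0,170),(179,40,255))
c,sn=np.cos(np.radians(2)),np.sin(np.radians(2))
def L(x,y,z):return [.5293+x*c-y*sn,-.3615+x*sn+y*c,z]
C=[(-.108,-.095),(.108,-.095),(.108,.095)]
for n,im in(("scene",a),("side",b)):
    h=cv2.cvtColor(im,cv2.COLOR_BGR2HSV);m=cv2.inRange(h,(0,0,150),(179,45,255))
    pr=proj(n,[L(x,y,.022) for x,y in C]);roi=np.zeros_like(m);cv2.circle(roi,tuple(int(v) for v in pr.mean(0)),95,255,-1)
    ks=[k for k in cv2.findContours(m&roi,0,2)[0] if cv2.contourArea(k)>100]
    for k in ks: print(n,cv2.approxPolyDP(cv2.convexHull(k),2.5,True)[:,0].tolist())
    print(n,"pred",pr.round(1).tolist())
```

```text
[ 0.53246088 -0.4368839   0.15054215] [-1.79996642e+02 -8.37535817e-03  2.13357421e+00] [-0.0958251   0.05087087 -6.63778889] [-0.48096835 -0.05536026  0.01815334] 0.011707554580639103
scene [[155, 339], [259, 341], [265, 352], [189, 398]]
scene [[162, 271], [171, 282], [176, 298], [145, 315], [139, 303]]
scene pred [[144.1, 326.0], [189.0, 399.3], [265.9, 350.8]]
side [[296, 349], [351, 400], [357, 410], [313, 420]]
side pred [[313.3, 421.5], [402.7, 398.9], [378.1, 330.1]]
```

>>> {"api": "jog_arm", "payload": {
  "deltas": [
    [[-0.95,-0.05,-0.15,-1.2,0],[-0.95,0,0,-1.2,0],[-0.95,0,0,-0.6,0],[-0.95,0,0,-0.3,0],[-0.95,0,0,-0.2,0],[-0.95,0,0,0,0],[-0.95,0,0,0,0]]
  ]
}}

```text
time_s: 39.88
tcp_pos: [0.5318, -0.4393, 0.1158]
eef_rot: [180.0, -0.0, 2.1]
contact_force: [-0.7, 0.3, -6.9]
gripper_width: 0.0117
gripper_force: 60.1
```

>>> {"api": "jog_arm", "payload": {
  "deltas": [
    [[-0.95,0,0,-0.1,0],[-0.95,0,0,-0.1,0],[-0.95,0,0,-0.1,0],[-0.95,0,0,0,0],[-0.95,0,0,0,0]]
  ]
}}

```text
time_s: 40.5
tcp_pos: [0.5319, -0.4396, 0.1145]
eef_rot: [179.9, -0.1, 2.1]
contact_force: [-2.6, 2.2, 6.7]
gripper_width: 0.0119
gripper_force: 60.2
```

>>> {"api": "jog_arm", "payload": {
  "deltas": [
    [[-0.4,0,0,0,0],[-0.2,0,0,0,0],[0,0,0,0,0],[0,0,0,4,0],[0,0,0,6,0],[0,0,0,6,0],[0,-2.5,2,5,0],[0,-2.5,2,5,0]]
  ]
}}

```text
time_s: 41.5
tcp_pos: [0.4812, -0.3988, 0.3741]
eef_rot: [180.0, -0.1, 2.1]
contact_force: [1.1, 0.7, 0.0]
gripper_width: 0.0437
gripper_force: 0.0
```

>>> {"api": "jog_arm", "payload": {
  "deltas": [
    [[0,-2.7,2,0,0],[0,-2.5,2.5,0,0],[0,0,0,0,0],[0,0,0,0,0]]
  ]
}}

```text
time_s: 42.0
tcp_pos: [0.4301, -0.3543, 0.3729]
eef_rot: [180.0, -0.1, 2.1]
contact_force: [0.4, 0.6, 0.4]
gripper_width: 0.0435
gripper_force: 0.0
```

Run:
```python
from h import *
s=r.get_state();print(s['tcp_pos'],s['eef_rot'],s['time_s'])
c=r.camera_info("wrist");w=r.capture("wrist");cv2.imwrite('pics/w13.png',w)
h=cv2.cvtColor(w,cv2.COLOR_BGR2HSV);w1=cv2.inRange(h,(10,45,150),(30,125,255));w1[255:]=0
g=cv2.inRange(h,(0,0,150),(179,40,255));g[255:]=0;g[:,:200]=0
for nm,m,z in(("tub",w1,.077),("pan",g,.022)):
    ks=[k for k in cv2.findContours(m,0,2)[0] if cv2.contourArea(k)>60]
    for k in ks:
        p=cv2.approxPolyDP(cv2.convexHull(k),3,True)[:,0];print(nm,cv2.contourArea(k),p.tolist(),plane("wrist",p.astype(float),z,c)[:,:2].round(4).tolist())
# edges along scan lines
gr=h[:,:,1].astype(int)
for y in(60,110,160):print(y,[(x,h[y,x].tolist()) for x in list(range(225,275,4))+list(range(385,425,4))])
# dark hole count in tub
k=cv2.inRange(h,(0,60,0),(20,255,110))
n,_,st,ct=cv2.connectedComponentsWithStats(k);print([(ct[i].round().tolist(),int(st[i,4])) for i in range(1,n) if 25<st[i,4]<300 and ct[i][1]<250])
```

```text
[ 0.43009468 -0.35433855  0.37293637] [ 1.79962510e+02 -7.45350409e-02  2.09583613e+00] 42.0
tub 244.0 [[255, 103], [257, 135], [240, 125], [242, 114]] [[0.5384, -0.2745], [0.5032, -0.2764], [0.5137, -0.2568], [0.5259, -0.2594]]
tub 27661.5 [[409, 16], [418, 70], [412, 159], [399, 199], [265, 200], [256, 16]] [[0.6332, -0.4418], [0.58, -0.4572], [0.4826, -0.4606], [0.4341, -0.4496], [0.4268, -0.2855], [0.627, -0.2766]]
pan 2189.0 [[277, 207], [378, 208], [377, 228], [278, 229]] [[0.4083, -0.2937], [0.4121, -0.4339], [0.3835, -0.4348], [0.3769, -0.2953]]
pan 466.0 [[639, 223], [624, 220], [639, 161]] [[0.4044, -0.8019], [0.4079, -0.7798], [0.4889, -0.7791]]
pan 381.5 [[254, 24], [262, 198]] [[0.6343, -0.2645], [0.4201, -0.273]]
60 [(225, [11, 140, 131]), (229, [10, 137, 134]), (233, [11, 135, 134]), (237, [11, 135, 132]), (241, [11, 136, 133]), (245, [11, 139, 132]), (249, [11, 132, 133]), (253, [10, 127, 130]), (257, [7, 20, 215]), (261, [17, 76, 224]), (265, [16, 92, 161]), (269, [15, 96, 122]), (273, [17, 72, 235]), (385, [19, 74, 232]), (389, [18, 80, 230]), (393, [18, 86, 207]), 
[... 715 characters left out ...]
2, 130, 129]), (233, [12, 128, 133]), (237, [11, 126, 136]), (241, [11, 126, 138]), (245, [12, 122, 140]), (249, [11, 122, 140]), (253, [11, 121, 143]), (257, [11, 111, 143]), (261, [10, 26, 209]), (265, [16, 77, 215]), (269, [15, 91, 160]), (273, [15, 93, 161]), (385, [14, 91, 118]), (389, [15, 89, 109]), (393, [17, 90, 158]), (397, [16, 91, 160]), (401, [16, 84, 200]), (405, [16, 91, 193]), (409, [15, 90, 193]), (413, [10, 134, 133]), (417, [10, 139, 130]), (421, [12, 139, 127])]
[([632.0, 31.0], 37), ([14.0, 39.0], 49), ([635.0, 56.0], 30), ([402.0, 79.0], 51), ([390.0, 159.0], 68), ([618.0, 149.0], 187), ([587.0, 189.0], 26), ([384.0, 203.0], 28), ([34.0, 238.0], 48), ([5.0, 245.0], 52)]
```

Run:
```python
from h import *
for n in("scene","side"):
    w=r.capture(n);cv2.imwrite(f'pics/{n}14.png',w);h=cv2.cvtColor(w,cv2.COLOR_BGR2HSV);m=cv2.inRange(h,(10,50,170),(30,180,255))
    for k in cv2.findContours(m,0,2)[0]:
        if cv2.contourArea(k)>60:
            u=k.mean((0,1));print(n,u.round(),cv2.contourArea(k),plane(n,[u],.03)[0].round(2)[:2])
```

```text
scene [395. 318.] 1095.5 [0.73 0.01]
scene [200. 335.] 7140.5 [ 0.52 -0.37]
scene [572. 271.] 2480.0 [0.87 0.44]
scene [ 12. 279.] 459.0 [ 0.13 -0.68]
scene [ 31. 257.] 2190.5 [ 0.08 -0.62]
scene [365. 142.] 187.0 [0.23 0.3 ]
scene [70. 96.] 201.0 [-0.48 -0.33]
scene [186.  63.] 1097.5 [-0.42  0.05]
scene [40. 27.] 176.0 [-0.96 -0.29]
scene [443.  23.] 2837.0 [-0.11  0.89]
side [354. 401.] 166.5 [ 0.53 -0.44]
side [352. 370.] 5330.5 [ 0.54 -0.36]
side [391. 233.] 644.5 [0.75 0.02]
side [220. 183.] 899.0 [0.31 0.32]
side [391. 121.] 1069.0 [0.89 0.48]
side [ 34. 109.] 2185.5 [-0.29  0.82]
```

```bash
python3 -c "
from plant import r
print(r.close_job())"
```

```text
the job is handed in; nothing more can be done
None
```

I handed the job in at about 42 s. All five blocks should be in the tub, which stands within about 1 mm of the middle of the scale pan. I judged that from the empty chute, no stray blocks on the bench and the lifted weight, as I did not count them in the tub. The tray is down, the gate is shut, and the three offcuts went into the crate, which may have been knocked slightly since; I did not check them again.

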